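# Register both ends of a reagent cassette on the chip reader

### The arm

A 6-joint arm with a two-finger parallel gripper is mounted at the origin on the work surface. World frame = base frame: x ahead of the robot, y to its left, z up, the work surface at z = 0. Lengths are in m, angles in rad, forces in N, time in s.
With the tool pointing down it reaches from about 0.275 to 0.775 m from the base axis. Payload 14.6 kg.
Tool frame: the origin (TCP) lies at the very end of the fingers, on their centre line; the grasp point (between the pads) lies behind it (arm.grasp_offset is the z of the grasp point in the tool frame, in m); z points along the fingers, y is the line along which they close (so a half turn about z gives the same grasp; the last joint's range is limited). The gripper opens to 85 mm and grips with 20 to 120 N. Pads are 22 mm wide; open, the fingers measure 114 mm over their backs; the gripper's body (76 mm by 85 mm) begins 54 mm behind the grasp point. The pads swing forward as they close: fully open they stand 13 mm farther back than shut.
Start: joints at [1.104, 0.263, -0.048, 1.259, 0, 1.415], TCP at [0.161, 0.5, 0.197] pointing down, gripper open.
Joint ranges: [-2.65, 2.65], [-0.89, 1.7], [-1.18, 1.37], [-2.13, 2.11], [-1.35, 1.29], [-3.14, 3.14]. Speed limits (rad/s): [1.89, 1.89, 2.57, 2.79, 3.14, 3.14].

### API

Orientations are given as a unit quaternion [x, y, z, w].
In Python, from station import arm gives the robot as it stands. The module is installed in compiled form; this text tells all that it offers.
- The arm moves only by the shell command python3 -m inch 'ROWS'. ROWS is JSON, a list of rows, each an object with "rotation": the turn, a rotation vector about the tool's x, y, z scaled (see below), a list of three; "xyz": the shift along the tool's x, y, z scaled (see below), a list of three; "hand": the opening, from -1 (shut) to 1 (fully open). In form: [{"rotation": [ax, ay, az], "xyz": [tx, ty, tz], "hand": hand}, ...]. A call has 1 to 10 rows; each row is the pose to reach, as a shift and turn from the pose commanded when the call began, along the tool's axes at that moment, turning the shorter way round; what a row does not reach only later rows make up. The controller multiplies each number of a shift by 0.5 m and each number of a turn by 180 degrees. A row lasts 1/8 s, in which the tool goes at most 62.5 mm and 10.7 degrees, less where a joint would pass 70% of its speed; a pose out of reach is approached as far as the arm can. A call with a number of a shift or a turn outside -1 to 1 is refused whole. A call with a gripper value outside its range is refused whole. The fingers move at their own pace and stop on an object; the grip force is fixed at half the most. Time passes only in rows, so rows that repeat a pose let the fingers close. It gives the time, the measured TCP pose, the force, the opening and the grip force at its end, in the units of the state.
- arm.read_state(): the state, without advancing time (a new reading comes with each control period).
- arm.snapshot(name): name is "side" or "top" or "wrist"; returns the picture (480x640x3 uint8, blue, green, red); there is no depth.
- arm.get_calibration(name): a dict with "K" (3x3 intrinsics, pixels), "distortion" ([k1, k2, p1, p2, k3] as OpenCV has them; the pictures are not rectified), "R" (3x3) and "t" (3): a world point X has camera coordinates R X + t; the wrist camera has in their place "mount" (4x4, takes a point from camera to tool coordinates, whose origin is the TCP and whose axes are the flange's). Camera axes: x right, y down, z forward; pixel columns grow to the right and rows downward; lengths in m; the calibration is good to about 2 mm. A picture is of the moment at which its call begins: read the wrist's pose just before it. get_calibration takes no time and is no camera call.
- arm.finish_job(): hands the job in; it is judged then, once.
The state is a dict: "time": time; "joint_positions": joint angles; "qd": joint speeds; "joint_efforts": joint torques, N m; "ee_pos": TCP position; "tcp_rot": TCP orientation; "wrist_force": force on the tool from outside, world axes, zero at the start; "moment": the same for the moment, N m; "grip_width": finger opening in m; "grasp_force": force on a finger pad.
Only numpy, scipy, OpenCV 4.12 (cv2) and the standard library are available. Lean on these libraries where they do the work, as an engineer would, in place of code of your own. Each camera call takes 0.05 s, during which the arm holds its last target. There are 200 camera calls.

### The job

Register the two-compartment reagent cassette on the chip reader: press the end with the large cap squarely against the reader so that both sprung pins are pushed fully in and hold it there for a moment, then turn the cassette round and do the same with the end with the small cap. Finally set it down upright, inside the shallow cream tray, and let go. Keep the cassette upright throughout, do not drop it, and leave everything else on the bench where it is.

Things in the scene. Friction and masses are not known exactly. Their poses are not given: they have to be found in the camera images.
- cassette: The reagent cassette: an ivory upright block 120 mm long (x), 44 mm wide (y), 64 mm tall, 0.2 to 0.4 kg, loose on the bench. Two grey round screw caps on top, 16 mm tall (80 mm overall): large, 36 mm diameter, at x = +36 mm; small, 20 mm diameter, at x = -38 mm. Grasp it across the width, between the caps. Origin: centre of its underside; z up; x towards the large-cap end.
- end_large (a point): Centre of the cassette's end face by the large cap, 60 mm along +x from the cassette's middle, 32 mm above its underside; axes as the cassette's. Two brass contact pads, 16 mm wide, 24 mm tall, lie 12 mm either side of it.
- end_small (a point): Centre of the end face by the small cap, 60 mm along -x from the cassette's middle, 32 mm above its underside; axes as the cassette's. The same two pads.
- reader: The chip reader, fixed: a beige box 120 mm wide (y), 90 mm deep (x), 70 mm tall, dark display on top. Two brass sprung pins stand out of its front face, which looks roughly towards the robot. Origin: on the bench under the middle of the front face; x points horizontally from the front face into the housing (the direction in which to press), z up.
- reader_face (a point): Middle of the reader's front face, 32 mm above the bench; axes as the reader's. The pins, 8 mm wide, 12 mm tall, lie 12 mm to its +y and -y sides and stand 8 mm out (to -x). For a pass the cassette's end stands right before this point, sideways within 8 mm and lifted at most 10 mm off the bench, so that pads meet pins.
- pin_left (a joint): Travel of the pin at the reader's +y side, m: 0 standing out by 8 mm, 0.008 pushed in flush with the front face. Its spring pushes back with 0.6 N at 0 and 3 N at 0.008; counts as fully in beyond 0.006.
- pin_right (a joint): The same for the pin at the reader's -y side.
- tray: The shallow cream tray, fixed to the bench: open box 190 mm (x) by 120 mm (y) by 20 mm tall, walls and floor 4 mm thick. Origin: centre of its underside. (A deeper 50 mm tray at the far edge of the bench is another thing.)
- tray_in (a point): Centre of the tray's inner floor, 4 mm above the bench; axes as the tray's. The inside measures 182 mm (x) by 112 mm (y).
- amber_bottle: Bystander, not to be moved: closed amber bottle, 52 mm diameter, 110 mm tall. Origin: centre of its underside.
- beaker: Bystander, not to be moved: clear open plastic beaker, 64 mm diameter, 80 mm tall. Origin: centre of its underside.
- tip_box: Bystander, not to be moved: closed grey pipette-tip box, 85 x 120 x 50 mm. Origin: centre of its underside.
- cap_a: Bystander, not to be moved: loose white tube cap, 26 mm diameter, 19 mm tall. Origin: centre of its underside.
- cap_b: Bystander, not to be moved: loose white tube cap, 26 mm diameter, 19 mm tall. Origin: centre of its underside.
- cap_c: Bystander, not to be moved: loose white tube cap, 26 mm diameter, 19 mm tall. Origin: centre of its underside.
- marker: Bystander, not to be moved: marker pen lying down, 130 mm long, 11 mm thick. Origin: centre of its length, on the bench.
Things that resemble listed ones, but are neither listed nor needed, are in the scene too. Leave any red look-alike of the cassette alone.

How it is judged:
By the outcome, as a careful person would: the job done as asked, in the order asked, and still so for the second after the job is handed in, with the robot touching nothing.
It also fails if it takes over 67 s, if anything falls off the work surface, if the arm or the gripper's body presses on something with over 40 N, if the wrist force passes 120 N, or if a joint passes its speed limit or range.

## Working session

There is one attempt and no reset: what is moved stays moved. The work goes in short steps, Python scripts to look and compute and a shell command to move; the robot and the scene stay as the last step left them, time stands still between calls to the robot, and variables do not carry over. Pictures are saved under pics/ and viewed, at most 13 in all, crops included, and the job is handed in when it is done.

```bash
mkdir -p pics
python3 - <<'E'
from station import arm
import cv2,numpy as np
s=arm.read_state(); print({k:np.round(v,3).tolist() for k,v in s.items()}, arm.grasp_offset)
for n in ["top","side"]:
    cv2.imwrite(f"pics/{n}0.png",arm.snapshot(n))
for n in ["top","side","wrist"]:
    print(n,{k:np.round(v,4).tolist() for k,v in arm.get_calibration(n).items()})
E
```

```text
{'time': 0.0, 'joint_positions': [1.104, 0.264, -0.049, 1.259, -0.0, 1.416], 'qd': [0.0, -0.0, -0.001, 0.001, -0.0, 0.0], 'joint_efforts': [-0.001, -63.761, 38.456, 0.014, -0.0, -0.0], 'ee_pos': [0.161, 0.499, 0.196], 'tcp_rot': [0.155, 0.988, -0.001, -0.0], 'wrist_force': [-0.11, -0.47, -0.497], 'moment': [0.04, -0.044, 0.032], 'grasp_force': 0.0, 'grip_width': 0.086} -0.0187
top {'K': [[607.0567, 0.0, 312.1536], [0.0, 607.0567, 239.3884], [0.0, 0.0, 1.0]], 'distortion': [-0.1145, 0.0, 0.0, 0.0, 0.0], 'R': [[-0.0823, -0.9966, -0.0066], [-0.9741, 0.0818, -0.2109], [0.2107, -0.011, -0.9775]], 't': [0.0617, 0.5111, 1.4504]}
side {'K': [[434.2111, 0.0, 320.4013], [0.0, 434.2111, 248.5775], [0.0, 0.0, 1.0]], 'distortion': [0.0179, 0.0, 0.0, 0.0, 0.0], 'R': [[-0.9954, -0.0934, -0.0195], [-0.0424, 0.616, -0.7866], [0.0855, -0.7822, -0.6171]], 't': [0.4894, 0.03, 1.0029]}
wrist {'K': [[418.4005, 0.0, 320.587], [0.0, 418.4005, 241.4927], [0.0, 0.0, 1.0]], 'distortion': [-0.0205, 0.0, 0.0, 0.0, 0.0], 'mount': [[0.0003, -0.951, -0.3092, 0.0797], [1.0, 0.0001, 0.0008, 0.0009], [-0.0007, -0.3092, 0.951, -0.1763], [0.0, 0.0, 0.0, 1.0]]}
```

View pics/top0.png

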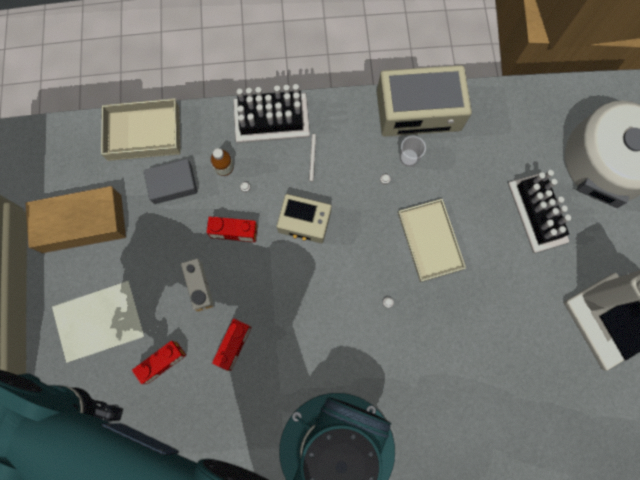

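View pics/side0.png

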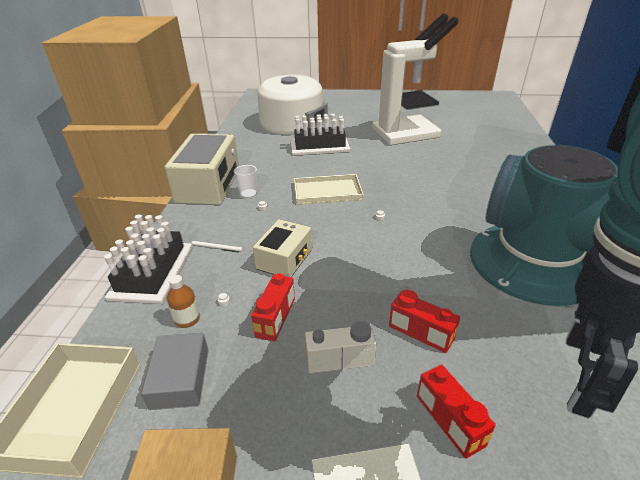

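The top view shows the cassette at about (198,285), with the large cap nearer the robot at (199,298) and the small cap at (192,268). The reader is at (305,217) with its front towards the robot, and the cream tray is at (432,240). Three red look-alikes are at (232,229), (232,345) and (158,362). Next I measure.

```bash
cat > h.py <<'E'
from station import arm
import cv2,numpy as np
from scipy.spatial.transform import Rotation as Ro
def cam(n,st=None):
    c=arm.get_calibration(n);K=np.array(c["K"]);D=np.array(c["distortion"])
    if n=="wrist":
        M=np.array(c["mount"]);T=np.eye(4);T[:3,:3]=Ro.from_quat(st["tcp_rot"]).as_matrix();T[:3,3]=st["ee_pos"]
        T=T@M;return K,D,T[:3,:3],T[:3,3]
    R=np.array(c["R"]);return K,D,R.T,-R.T@np.array(c["t"])
def cast(C,px,z):
    K,D,R,o=C
    u=cv2.undistortPoints(np.array(px,float).reshape(-1,1,2),K,D)[:,0]
    d=np.c_[u,np.ones(len(u))]@R.T
    return o+d*((z-o[2])/d[:,2])[:,None]
def blobs(m,amin):
    cs,_=cv2.findContours(m.astype(np.uint8),cv2.RETR_EXTERNAL,cv2.CHAIN_APPROX_NONE)
    return [c for c in cs if cv2.contourArea(c)>amin]
E
python3 - <<'E'
from h import *
im=cv2.imread("pics/top0.png");C=cam("top")
cv2.imwrite("pics/crop0.png",cv2.resize(im[175:325,170:350],None,fx=4,fy=4,interpolation=cv2.INTER_CUBIC))
hsv=cv2.cvtColor(im,cv2.COLOR_BGR2HSV)
for p in [(186,285),(305,225),(432,240),(170,180),(260,300),(232,229)]: print(p,hsv[p[1],p[0]])
m=(hsv[...,0]>18)&(hsv[...,0]<38)&(hsv[...,1]>35)&(hsv[...,2]>110)
for c in blobs(m,300):
    r=cv2.minAreaRect(c);print(np.round(r[0]),np.round(r[1]),r[2],cast(C,cv2.boxPoints(r),0.02).round(3)[:,:2].tolist())
for nm,p,z in [("small",(191,268),.08),("large",(199,298),.08),("capb",(385,179),.019),("capc",(388,302),.019),("beaker",(409,158),0)]: print(nm,cast(C,[p],z).round(3))
E
```

```text
(186, 285) [30 11 95]
(305, 225) [ 25  50 185]
(432, 240) [ 26  48 196]
(170, 180) [115  15 105]
(260, 300) [68 13 77]
(232, 229) [  0 233 166]
[  4. 286.] [  5. 164.] 0.8615256547927856 [[0.257, 0.832], [0.687, 0.834], [0.686, 0.819], [0.256, 0.819]]
[431. 239.] [75. 47.] 71.96571350097656 [[0.577, -0.205], [0.607, -0.326], [0.417, -0.361], [0.39, -0.243]]
[304. 216.] [48. 36.] 14.03624439239502 [[0.56, 0.108], [0.65, 0.079], [0.609, -0.038], [0.52, -0.008]]
[139. 127.] [51. 76.] 85.2363510131836 [[0.946, 0.568], [0.943, 0.357], [0.793, 0.349], [0.795, 0.555]]
[425.  93.] [51. 88.] 86.05481719970703 [[0.977, -0.204], [0.978, -0.447], [0.826, -0.434], [0.827, -0.197]]
small [[0.463 0.318 0.08 ]]
large [[0.388 0.302 0.08 ]]
capb [[ 0.666 -0.183  0.019]]
capc [[ 0.347 -0.156  0.019]]
beaker [[ 0.725 -0.256  0.   ]]
```

View pics/crop0.png

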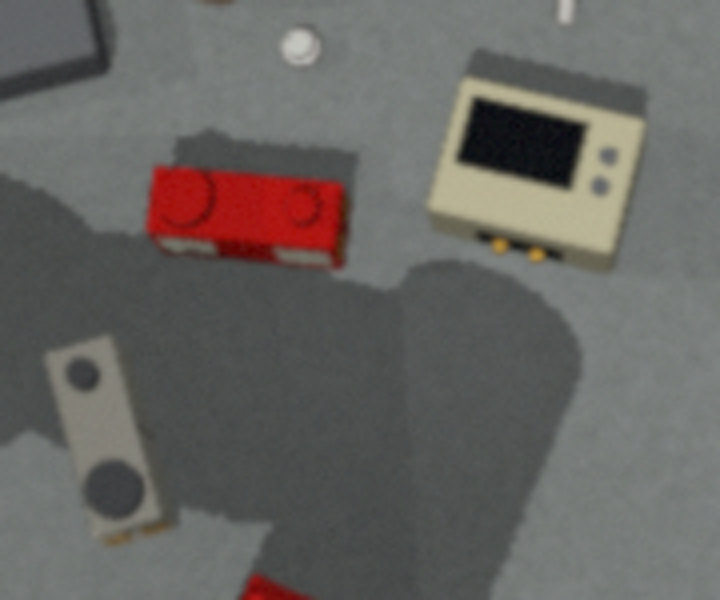

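The crop shows the cassette caps at crop pixels (83,374) small and (114,489) large. The reader's top corners are near (465,78), (646,118), (609,252) and (430,210), and the pins at (500,246) and (537,254).

Run:
```python
from h import *
C=cam("top")
f=lambda L,z:cast(C,[((x+.5)/4-.5+170,(y+.5)/4-.5+175) for x,y in L],z)[:,:2]
c=f([(83,374),(114,489)],.08);d=c[1]-c[0];print("caps",c.round(4),np.linalg.norm(d),np.degrees(np.arctan2(d[1],d[0])),"centre",(c[0]+d*38/74).round(4))
r=f([(465,78),(646,118),(609,252),(430,210)],.07);print(r.round(4));
for i in range(4):
    e=r[(i+1)%4]-r[i];print(np.linalg.norm(e).round(4),np.degrees(np.arctan2(e[1],e[0])))
print("front mid top",(r[2]+r[3])/2,"centre",r.mean(0))
print("pins",f([(500,246),(537,254)],.036).round(4))
```

```text
caps [[0.4627 0.3198]
 [0.3911 0.304 ]] 0.07324437919672702 -167.5961436093525 centre [0.4259 0.3117]
[[ 0.6319  0.0751]
 [ 0.5966 -0.0351]
 [ 0.5136 -0.0049]
 [ 0.5492  0.1028]]
0.1157 -107.75455133832939
0.0883 159.99182683877282
0.1134 71.68156836133927
0.0872 -18.519678416729278
front mid top [0.53141712 0.04892804] centre [0.57282595 0.03445208]
pins [[0.5306 0.0621]
 [0.5235 0.0393]]
```

```bash
R='{"rotation":[0,0,-0.168],"xyz":[-0.628,-0.189,0],"hand":1}'; python3 -m inch '[{"rotation":[0,0,-0.168],"xyz":[-0.628,-0.189,0],"hand":1},{"rotation":[0,0,-0.168],"xyz":[-0.628,-0.189,0],"hand":1},{"rotation":[0,0,-0.168],"xyz":[-0.628,-0.189,0],"hand":1},{"rotation":[0,0,-0.168],"xyz":[-0.628,-0.189,0],"hand":1},{"rotation":[0,0,-0.168],"xyz":[-0.628,-0.189,0],"hand":1},{"rotation":[0,0,-0.168],"xyz":[-0.628,-0.189,0],"hand":1},{"rotation":[0,0,-0.168],"xyz":[-0.628,-0.189,0],"hand":1},{"rotation":[0,0,-0.168],"xyz":[-0.628,-0.189,0],"hand":1},{"rotation":[0,0,-0.168],"xyz":[-0.628,-0.189,0],"hand":1},{"rotation":[0,0,-0.168],"xyz":[-0.628,-0.189,0],"hand":1}]'
python3 - <<'E'
from h import *
s=arm.read_state();np.save("s1.npy",s,allow_pickle=True);cv2.imwrite("pics/w1.png",arm.snapshot("wrist"));print(s["joint_positions"])
E
```

```text
time: 1.35
ee_pos: [0.4303, 0.314, 0.1967]
tcp_rot: [-0.108, 0.994, 0.0, 0.0]
wrist_force: [0.2, -0.5, 0.2]
grip_width: 0.0853
grasp_force: 0.0
[ 4.77300654e-01  2.76202006e-01 -2.94054372e-02  1.26506684e+00
  8.20833227e-06  2.60052335e-01]
```

View pics/w1.png

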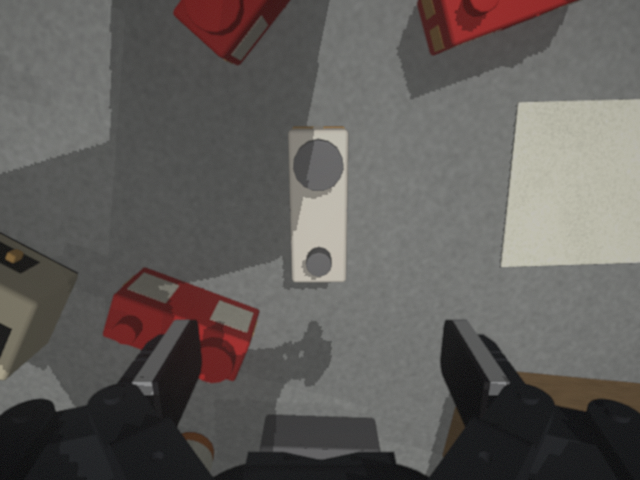

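The wrist view shows the cassette almost aligned with the tool: large cap at (318,164), small cap at (318,261), side edges at columns 290 and 347. A red look-alike is at (185,320).

Run:
```python
from h import *
s=np.load("s1.npy",allow_pickle=True).item();C=cam("wrist",s)
c=cast(C,[(318.5,164),(318.5,261)],.08)[:,:2];d=c[1]-c[0]
print(c.round(4),np.linalg.norm(d),np.degrees(np.arctan2(-d[1],-d[0])),"grasp pt",(c[1]-d*33/74).round(4),"centre",(c[1]-d*38/74).round(4))
t=cast(C,[(290,130),(347,130),(345,281),(293,282)],.064)[:,:2];print(t.round(4),t.mean(0),[np.linalg.norm(t[i]-t[i-1]).round(4) for i in range(4)])
for a,b in((0,3),(1,2)): e=t[a]-t[b];print(np.degrees(np.arctan2(e[1],e[0])))
```

```text
[[0.3909 0.3049]
 [0.4613 0.3204]] 0.07199499960649995 -167.62037179205356 grasp pt [0.4299 0.3135] centre [0.4251 0.3125]
[[0.3738 0.2802]
 [0.365  0.3201]
 [0.4793 0.346 ]
 [0.4892 0.3055]] [0.4268222  0.31296228] [np.float64(0.1181), np.float64(0.0408), np.float64(0.1172), np.float64(0.0417)]
-167.64922159712137
-167.20726950250727
```

```bash
python3 -m inch '[{"rotation":[0,0,0],"xyz":[0,0,0.1],"hand":1},{"rotation":[0,0,0],"xyz":[0,0,0.2],"hand":1},{"rotation":[0,0,0],"xyz":[0,0,0.28],"hand":1},{"rotation":[0,0,0],"xyz":[0,0,0.33],"hand":1},{"rotation":[0,0,0],"xyz":[0,0,0.345],"hand":1},{"rotation":[0,0,0],"xyz":[0,0,0.345],"hand":1}]' && python3 -m inch '[{"rotation":[0,0,0],"xyz":[0,0,0],"hand":-0.5},{"rotation":[0,0,0],"xyz":[0,0,0],"hand":-1},{"rotation":[0,0,0],"xyz":[0,0,0],"hand":-1},{"rotation":[0,0,0],"xyz":[0,0,0],"hand":-1},{"rotation":[0,0,0],"xyz":[0,0,0],"hand":-1},{"rotation":[0,0,0],"xyz":[0,0,0],"hand":-1},{"rotation":[0,0,0],"xyz":[0,0,0],"hand":-1}]'
```

```text
time: 2.15
ee_pos: [0.431, 0.3136, 0.0245]
tcp_rot: [-0.108, 0.994, 0.0, 0.0]
wrist_force: [-0.1, 0.1, 0.4]
grip_width: 0.0855
grasp_force: 0.0
time: 3.02
ee_pos: [0.4314, 0.3135, 0.0252]
tcp_rot: [-0.108, 0.994, 0.0, 0.001]
wrist_force: [-1.4, -2.8, 12.8]
grip_width: 0.0412
grasp_force: 58.9
```

```bash
python3 -m inch '[{"rotation":[0,0,0],"xyz":[0,0,-0.04],"hand":-1},{"rotation":[0,0,0],"xyz":[0,0,-0.12],"hand":-1},{"rotation":[0,0,0],"xyz":[0,0,-0.2],"hand":-1},{"rotation":[0,0,0],"xyz":[0,0,-0.24],"hand":-1},{"rotation":[0,0,0],"xyz":[0,0,-0.24],"hand":-1}]' && python3 -m inch '[{"rotation":[0,0,-0.05],"xyz":[0.02,-0.05,0],"hand":-1},{"rotation":[0,0,-0.1],"xyz":[0.04,-0.1,0],"hand":-1},{"rotation":[0,0,-0.15],"xyz":[0.06,-0.15,0],"hand":-1},{"rotation":[0,0,-0.2],"xyz":[0.08,-0.2,0],"hand":-1},{"rotation":[0,0,-0.25],"xyz":[0.1,-0.25,0],"hand":-1},{"rotation":[0,0,-0.3],"xyz":[0.12,-0.3,0],"hand":-1},{"rotation":[0,0,-0.35],"xyz":[0.145,-0.36,0],"hand":-1},{"rotation":[0,0,-0.4],"xyz":[0.169,-0.415,0],"hand":-1},{"rotation":[0,0,-0.44],"xyz":[0.169,-0.415,0],"hand":-1},{"rotation":[0,0,-0.44],"xyz":[0.169,-0.415,0],"hand":-1}]' && python3 -m inch '[{"rotation":[0,0,-0.05],"xyz":[0,0,0],"hand":-1},{"rotation":[0,0,-0.1],"xyz":[0,0,0],"hand":-1},{"rotation":[0,0,-0.15],"xyz":[0,0,0],"hand":-1},{"rotation":[0,0,-0.2],"xyz":[0,0,0],"hand":-1},{"rotation":[0,0,-0.25],"xyz":[0,0,0],"hand":-1},{"rotation":[0,0,-0.3],"xyz":[0,0,0],"hand":-1},{"rotation":[0,0,-0.35],"xyz":[0,0,0],"hand":-1},{"rotation":[0,0,-0.391],"xyz":[0,0,0],"hand":-1},{"rotation":[0,0,-0.391],"xyz":[0,0,0],"hand":-1},{"rotation":[0,0,-0.391],"xyz":[0,0,0],"hand":-1}]'
python3 - <<'E'
from h import *
s=arm.read_state();np.save("s2.npy",s,allow_pickle=True);cv2.imwrite("pics/w2.png",arm.snapshot("wrist"));print(s["joint_positions"],Ro.from_quat(s["tcp_rot"]).as_matrix().round(4))
E
```

```text
time: 3.65
ee_pos: [0.4316, 0.3138, 0.1452]
tcp_rot: [-0.108, 0.994, 0.0, 0.001]
wrist_force: [0.6, 0.1, -2.5]
grip_width: 0.0406
grasp_force: 61.2
time: 4.9
ee_pos: [0.3923, 0.0924, 0.1432]
tcp_rot: [0.716, -0.698, -0.0, 0.0]
wrist_force: [0.2, -1.1, -2.9]
grip_width: 0.0405
grasp_force: 61.3
time: 6.15
ee_pos: [0.3927, 0.0928, 0.1438]
tcp_rot: [0.987, -0.159, -0.0, 0.0]
wrist_force: [0.6, 0.1, -2.5]
grip_width: 0.0407
grasp_force: 61.3
[ 2.94459102e-02  8.25369839e-02 -4.26394863e-01  1.06240097e+00
  1.12277870e-05 -2.79336502e+00] [[ 9.496e-01 -3.134e-01 -5.000e-04]
 [-3.134e-01 -9.496e-01 -0.000e+00]
 [-5.000e-04  2.000e-04 -1.000e+00]]
```

View pics/w2.png

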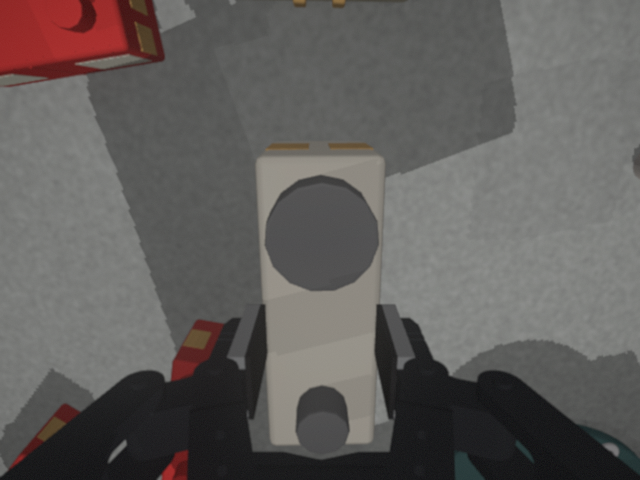

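The held cassette sits square in the fingers, with its top front edge at row 157 and columns 257–385. The pins are just at the top border at (299,3) and (339,3), so I back off 40 mm for a better look at the reader.

```bash
python3 -m inch '[{"rotation":[0,0,0],"xyz":[-0.05,0,0],"hand":-1},{"rotation":[0,0,0],"xyz":[-0.09,0,0],"hand":-1},{"rotation":[0,0,0],"xyz":[-0.09,0,0],"hand":-1},{"rotation":[0,0,0],"xyz":[-0.09,0,0],"hand":-1}]'
python3 - <<'E'
from h import *
s=arm.read_state();np.save("s3.npy",s,allow_pickle=True);im=arm.snapshot("wrist");cv2.imwrite("pics/w3.png",im)
cv2.imwrite("pics/w3c.png",cv2.resize(im[0:110,200:440],None,fx=3.3333,fy=3.3333,interpolation=cv2.INTER_CUBIC))
s=np.load("s2.npy",allow_pickle=True).item();C=cam("wrist",s);o=s["ee_pos"];R=Ro.from_quat(s["tcp_rot"]).as_matrix()
t=cast(C,[(257,157),(385,157),(266,444),(374,444)],s["ee_pos"][2]-.0252+.064);print(((t-o)@R).round(4))
print(((cast(C,[(321.5,232)],s["ee_pos"][2]-.0252+.08)-o)@R).round(4))
E
```

```text
time: 6.7
ee_pos: [0.3506, 0.1066, 0.1443]
tcp_rot: [0.988, -0.157, 0.0, -0.0]
wrist_force: [-0.0, 0.7, -2.7]
grip_width: 0.0405
grasp_force: 61.3
[[ 0.0633 -0.0216 -0.0388]
 [ 0.0633  0.02   -0.0388]
 [-0.0537 -0.0235 -0.0388]
 [-0.0537  0.0212 -0.0388]]
[[ 0.0427 -0.0007 -0.0548]]
```

View pics/w3c.png

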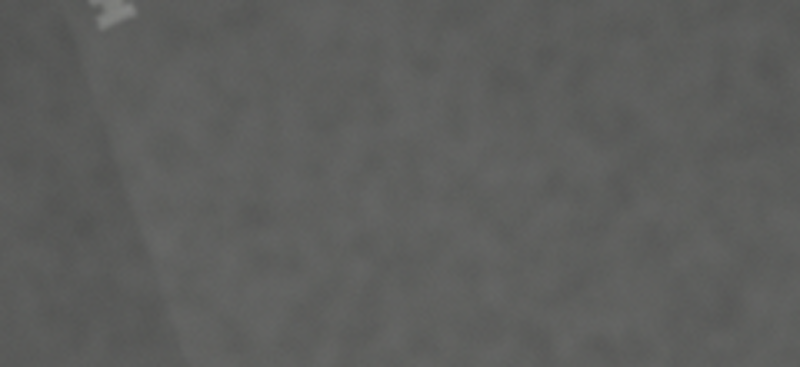

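That moved the reader out of view; the camera looks forward, so I go forward instead, still above the reader.

```bash
python3 -m inch '[{"rotation":[0,0,0],"xyz":[0.08,0,0],"hand":-1},{"rotation":[0,0,0],"xyz":[0.16,0,0],"hand":-1},{"rotation":[0,0,0],"xyz":[0.18,0,0],"hand":-1},{"rotation":[0,0,0],"xyz":[0.18,0,0],"hand":-1},{"rotation":[0,0,0],"xyz":[0.18,0,0],"hand":-1}]'
python3 - <<'E'
from h import *
s=arm.read_state();np.save("s4.npy",s,allow_pickle=True);im=arm.snapshot("wrist");cv2.imwrite("pics/w4.png",im)
cv2.imwrite("pics/w4c.png",cv2.resize(im[0:150,140:460],None,fx=2.5,fy=2.5,interpolation=cv2.INTER_CUBIC))
E
```

```text
time: 7.38
ee_pos: [0.4348, 0.0789, 0.144]
tcp_rot: [0.988, -0.157, -0.0, 0.0]
wrist_force: [0.1, 0.7, -2.3]
grip_width: 0.0409
grasp_force: 61.3
```

View pics/w4c.png

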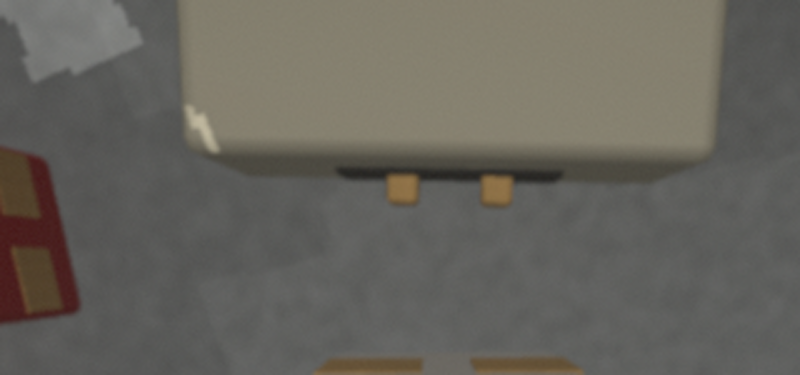

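The crop shows the reader's top front edge from about (190,150) to (710,156), and the pins at columns 403 and 497 with their tips at rows 205 and 207. The cassette end is at row 358, columns 318–583.

Run:
```python
from h import *
s=np.load("s4.npy",allow_pickle=True).item();C=cam("wrist",s);o=np.array(s["ee_pos"]);R=Ro.from_quat(s["tcp_rot"]).as_matrix()
im=cv2.imread("pics/w4.png");hsv=cv2.cvtColor(im,cv2.COLOR_BGR2HSV).astype(int)
m=(hsv[:90,:,1]>110)&(hsv[:90,:,0]>8)&(hsv[:90,:,0]<28)
P=[]
for c in blobs(m,40):
    x,y,w,h=cv2.boundingRect(c)
    if 270<x<360: P.append((x+w/2-.5,y+h-.5));print(x,y,w,h)
P.sort()
t=(cast(C,P,.038)-o)@R;print("pin tips tool",t.round(4))
g=cv2.GaussianBlur(cv2.cvtColor(im,cv2.COLOR_BGR2GRAY).astype(float),(0,0),1.2)
E=[]
for x in list(range(230,270))+list(range(370,412)):
    d=np.diff(g[48:68,x]);k=d.argmin();E.append((x,48+k+.5))
E=np.array(E);p=np.polyfit(E[:,0],E[:,1],1);print("edge",p,np.abs(np.polyval(p,E[:,0])-E[:,1]).max())
xs=np.array([216.,424.]);e=cast(C,np.c_[xs,np.polyval(p,xs)],.069);et=(e-o)@R;print("edge tool",et.round(4));v=e[0]-e[1];print("press yaw",np.degrees(np.arctan2(v[1],v[0]))-90,"tool yaw",np.degrees(np.arctan2(R[1,0],R[0,0])))
t2=(cast(C,[(140+318/2.5,358/2.5),(140+583/2.5,358/2.5)],o[2]-.0252+.060)-o)@R;print(t2.round(4))
```

```text
333 70 12 12
295 70 12 11
pin tips tool [[ 0.0942 -0.0138  0.106 ]
 [ 0.0936  0.0103  0.106 ]]
edge [1.54450727e-02 5.66041895e+01] 0.7646717082003178
edge tool [[ 0.1034 -0.0592  0.075 ]
 [ 0.1018  0.0566  0.075 ]]
press yaw -18.84294103177315 tool yaw -18.036443854194385
[[ 0.0673 -0.0186 -0.0348]
 [ 0.0673  0.0164 -0.0348]]
```

```bash
python3 -m inch '[{"rotation":[0,0,0.0045],"xyz":[0,-0.004,0.06],"hand":-1},{"rotation":[0,0,0.0045],"xyz":[0,-0.004,0.14],"hand":-1},{"rotation":[0,0,0.0045],"xyz":[0,-0.004,0.2],"hand":-1},{"rotation":[0,0,0.0045],"xyz":[0,-0.004,0.224],"hand":-1},{"rotation":[0,0,0.0045],"xyz":[0,-0.004,0.232],"hand":-1},{"rotation":[0,0,0.0045],"xyz":[0,-0.004,0.232],"hand":-1}]' && python3 -m inch '[{"rotation":[0,0,0],"xyz":[0.02,0,0],"hand":-1},{"rotation":[0,0,0],"xyz":[0.04,0,0],"hand":-1},{"rotation":[0,0,0],"xyz":[0.05,0,0],"hand":-1},{"rotation":[0,0,0],"xyz":[0.05,0,0],"hand":-1},{"rotation":[0,0,0],"xyz":[0.05,0,0],"hand":-1}]' && python3 -m inch '[{"rotation":[0,0,0],"xyz":[0.01,0,0],"hand":-1},{"rotation":[0,0,0],"xyz":[0.016,0,0],"hand":-1},{"rotation":[0,0,0],"xyz":[0.016,0,0],"hand":-1},{"rotation":[0,0,0],"xyz":[0.016,0,0],"hand":-1}]'
```

```text
time: 8.18
ee_pos: [0.4367, 0.0806, 0.0288]
tcp_rot: [0.987, -0.164, 0.001, -0.0]
wrist_force: [-0.2, 0.2, -1.5]
grip_width: 0.0409
grasp_force: 61.3
time: 8.8
ee_pos: [0.4596, 0.0725, 0.028]
tcp_rot: [0.986, -0.164, -0.0, 0.0]
wrist_force: [0.5, -0.4, -2.4]
grip_width: 0.041
grasp_force: 61.3
time: 9.3
ee_pos: [0.4671, 0.07, 0.028]
tcp_rot: [0.986, -0.164, -0.0, -0.0]
wrist_force: [-2.6, -0.2, 0.1]
grip_width: 0.0408
grasp_force: 61.6
```

```bash
python3 -m inch '[{"rotation":[0,0,0],"xyz":[0.003,0,0],"hand":-1},{"rotation":[0,0,0],"xyz":[0.006,0,0],"hand":-1},{"rotation":[0,0,0],"xyz":[0.006,0,0],"hand":-1},{"rotation":[0,0,0],"xyz":[0.006,0,0],"hand":-1}]' && python3 -m inch '[{"rotation":[0,0,0],"xyz":[0.002,0,0],"hand":-1},{"rotation":[0,0,0],"xyz":[0.004,0,0],"hand":-1},{"rotation":[0,0,0],"xyz":[0.004,0,0],"hand":-1},{"rotation":[0,0,0],"xyz":[0.004,0,0],"hand":-1}]'
```

```text
time: 9.8
ee_pos: [0.4701, 0.069, 0.028]
tcp_rot: [0.986, -0.164, -0.0, -0.0]
wrist_force: [-4.3, 1.3, -0.6]
grip_width: 0.0406
grasp_force: 61.7
time: 10.3
ee_pos: [0.4713, 0.0686, 0.0278]
tcp_rot: [0.987, -0.164, -0.001, -0.0]
wrist_force: [-7.0, 2.7, 0.4]
grip_width: 0.0409
grasp_force: 61.9
```

```bash
python3 -m inch '[{"rotation":[0,0,0],"xyz":[0.002,0,0],"hand":-1},{"rotation":[0,0,0],"xyz":[0.004,0,0],"hand":-1},{"rotation":[0,0,0],"xyz":[0.004,0,0],"hand":-1},{"rotation":[0,0,0],"xyz":[0.004,0,0],"hand":-1},{"rotation":[0,0,0],"xyz":[0.004,0,0],"hand":-1},{"rotation":[0,0,0],"xyz":[0.004,0,0],"hand":-1}]'
python3 - <<'E'
from h import *
s=arm.read_state();print(s["moment"],s["ee_pos"]);np.save("s5.npy",s,allow_pickle=True);im=arm.snapshot("wrist");cv2.imwrite("pics/w5.png",im)
cv2.imwrite("pics/w5c.png",cv2.resize(im[60:200,180:460],None,fx=2.8,fy=2.8,interpolation=cv2.INTER_CUBIC))
E
```

```text
time: 11.05
ee_pos: [0.4713, 0.0686, 0.0275]
tcp_rot: [0.987, -0.164, -0.002, -0.001]
wrist_force: [-14.6, 8.2, 4.1]
grip_width: 0.0408
grasp_force: 62.6
[ 1.57406715  3.03658701 -0.08571131] [0.47128511 0.0686095  0.02745391]
```

View pics/w5c.png

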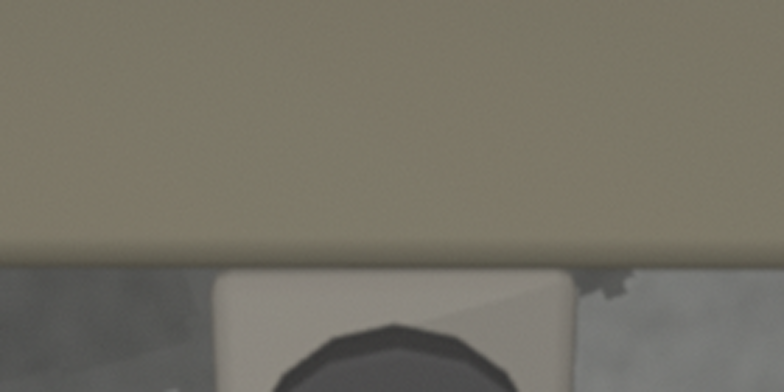

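The large end is flush against the reader over its full width, with 16 N and the arm stalled, so both pins are in. I hold briefly, back off, lift and turn.

```bash
python3 -m inch '[{"rotation":[0,0,0],"xyz":[0,0,0],"hand":-1},{"rotation":[0,0,0],"xyz":[0,0,0],"hand":-1},{"rotation":[0,0,0],"xyz":[0,0,0],"hand":-1},{"rotation":[0,0,0],"xyz":[0,0,0],"hand":-1},{"rotation":[0,0,0],"xyz":[-0.02,0,0],"hand":-1},{"rotation":[0,0,0],"xyz":[-0.06,0,0],"hand":-1},{"rotation":[0,0,0],"xyz":[-0.11,0,-0.01],"hand":-1},{"rotation":[0,0,0],"xyz":[-0.14,0,-0.07],"hand":-1},{"rotation":[0,0,0],"xyz":[-0.14,0,-0.15],"hand":-1},{"rotation":[0,0,0],"xyz":[-0.14,0,-0.232],"hand":-1}]' && python3 -m inch '[{"rotation":[0,0,0.05],"xyz":[0,0,0],"hand":-1},{"rotation":[0,0,0.1],"xyz":[0,0,0],"hand":-1},{"rotation":[0,0,0.15],"xyz":[0,0,0],"hand":-1},{"rotation":[0,0,0.2],"xyz":[0,0,0],"hand":-1},{"rotation":[0,0,0.25],"xyz":[0,0,0],"hand":-1},{"rotation":[0,0,0.3],"xyz":[0,0,0],"hand":-1},{"rotation":[0,0,0.35],"xyz":[0,0,0],"hand":-1},{"rotation":[0,0,0.4],"xyz":[0,0,0],"hand":-1},{"rotation":[0,0,0.45],"xyz":[0,0,0],"hand":-1},{"rotation":[0,0,0.5],"xyz":[0,0,0],"hand":-1}]' && python3 -m inch '[{"rotation":[0,0,0.05],"xyz":[0,0,0],"hand":-1},{"rotation":[0,0,0.1],"xyz":[0,0,0],"hand":-1},{"rotation":[0,0,0.15],"xyz":[0,0,0],"hand":-1},{"rotation":[0,0,0.2],"xyz":[0,0,0],"hand":-1},{"rotation":[0,0,0.25],"xyz":[0,0,0],"hand":-1},{"rotation":[0,0,0.3],"xyz":[0,0,0],"hand":-1},{"rotation":[0,0,0.35],"xyz":[0,0,0],"hand":-1},{"rotation":[0,0,0.4],"xyz":[0,0,0],"hand":-1},{"rotation":[0,0,0.45],"xyz":[0,0,0],"hand":-1},{"rotation":[0,0,0.5],"xyz":[0,0,0],"hand":-1}]' && python3 -m inch '[{"rotation":[0,0,0],"xyz":[0,0.004,0],"hand":-1},{"rotation":[0,0,0],"xyz":[0,0.004,0],"hand":-1}]'
python3 - <<'E'
from h import *
s=arm.read_state();R=Ro.from_quat(s["tcp_rot"]).as_matrix();print(s["joint_positions"],np.degrees(np.arctan2(R[1,0],R[0,0])),R[2])
im=arm.snapshot("wrist");cv2.imwrite("pics/w6.png",im)
E
```

```text
time: 12.35
ee_pos: [0.4083, 0.0902, 0.1457]
tcp_rot: [0.986, -0.164, 0.001, 0.0]
wrist_force: [1.2, -0.3, -3.0]
grip_width: 0.0404
grasp_force: 61.5
time: 13.6
ee_pos: [0.4086, 0.0902, 0.1444]
tcp_rot: [-0.58, 0.815, -0.001, 0.001]
wrist_force: [0.4, 0.1, -2.0]
grip_width: 0.0406
grasp_force: 61.5
time: 14.85
ee_pos: [0.4086, 0.0901, 0.1444]
tcp_rot: [0.166, 0.986, -0.0, 0.001]
wrist_force: [0.4, 1.2, -2.0]
grip_width: 0.0407
grasp_force: 61.5
time: 15.1
ee_pos: [0.4089, 0.0923, 0.1442]
tcp_rot: [0.162, 0.987, 0.0, 0.0]
wrist_force: [-0.4, -0.4, -2.2]
grip_width: 0.0407
grasp_force: 61.5
[ 2.70609398e-02  1.07892039e-01 -3.95739839e-01  1.06644834e+00
 -1.22528454e-04  3.52547493e-01] 161.35098898314476 [-7.14369160e-04  1.32271101e-04 -9.99999736e-01]
```

View pics/w6.png

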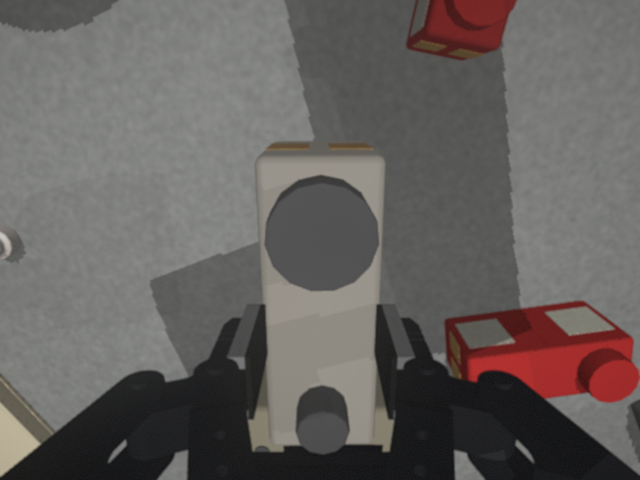

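The grasp is unchanged: the caps are at (321,232) and (322,420), the same pixels as before. Now I press the small end.

```bash
python3 -m inch '[{"rotation":[0,0,0],"xyz":[0,0,0.06],"hand":-1},{"rotation":[0,0,0],"xyz":[0,0,0.14],"hand":-1},{"rotation":[0,0,0],"xyz":[0,0,0.2],"hand":-1},{"rotation":[0,0,0],"xyz":[-0.01,0,0.225],"hand":-1},{"rotation":[0,0,0],"xyz":[-0.05,0,0.232],"hand":-1},{"rotation":[0,0,0],"xyz":[-0.1,0,0.232],"hand":-1},{"rotation":[0,0,0],"xyz":[-0.124,0,0.232],"hand":-1},{"rotation":[0,0,0],"xyz":[-0.128,0,0.232],"hand":-1},{"rotation":[0,0,0],"xyz":[-0.128,0,0.232],"hand":-1}]' && python3 -m inch '[{"rotation":[0,0,0],"xyz":[-0.006,0,0],"hand":-1},{"rotation":[0,0,0],"xyz":[-0.012,0,0],"hand":-1},{"rotation":[0,0,0],"xyz":[-0.018,0,0],"hand":-1},{"rotation":[0,0,0],"xyz":[-0.018,0,0],"hand":-1},{"rotation":[0,0,0],"xyz":[-0.018,0,0],"hand":-1}]' && python3 -m inch '[{"rotation":[0,0,0],"xyz":[-0.003,0,0],"hand":-1},{"rotation":[0,0,0],"xyz":[-0.006,0,0],"hand":-1},{"rotation":[0,0,0],"xyz":[-0.006,0,0],"hand":-1},{"rotation":[0,0,0],"xyz":[-0.006,0,0],"hand":-1}]'
```

```text
time: 16.27
ee_pos: [0.4688, 0.0715, 0.0282]
tcp_rot: [0.164, 0.986, -0.0, -0.0]
wrist_force: [0.1, 0.4, -2.6]
grip_width: 0.0409
grasp_force: 61.5
time: 16.9
ee_pos: [0.4772, 0.0687, 0.028]
tcp_rot: [0.164, 0.986, 0.0, -0.0]
wrist_force: [-3.3, 2.3, -1.1]
grip_width: 0.0406
grasp_force: 61.8
time: 17.4
ee_pos: [0.4796, 0.0679, 0.0279]
tcp_rot: [0.164, 0.987, 0.0, -0.001]
wrist_force: [-7.7, 3.7, -0.2]
grip_width: 0.0408
grasp_force: 62.0
```

```bash
python3 -m inch '[{"rotation":[0,0,0],"xyz":[-0.003,0,0],"hand":-1},{"rotation":[0,0,0],"xyz":[-0.006,0,0],"hand":-1},{"rotation":[0,0,0],"xyz":[-0.006,0,0],"hand":-1},{"rotation":[0,0,0],"xyz":[-0.006,0,0],"hand":-1},{"rotation":[0,0,0],"xyz":[-0.006,0,0],"hand":-1},{"rotation":[0,0,0],"xyz":[-0.006,0,0],"hand":-1},{"rotation":[0,0,0],"xyz":[-0.006,0,0],"hand":-1},{"rotation":[0,0,0],"xyz":[-0.006,0,0],"hand":-1}]'
python3 - <<'E'
from h import *
s=arm.read_state();print(s["ee_pos"],s["moment"])
for n in("top","side"): im=arm.snapshot(n);cv2.imwrite(f"pics/{n}7.png",im)
side=im[190:340,200:400];cv2.imwrite("pics/s7c.png",cv2.resize(side,None,fx=4,fy=4,interpolation=cv2.INTER_CUBIC))
im=cv2.imread("pics/top0.png");C=cam("top");hsv=cv2.cvtColor(im,cv2.COLOR_BGR2HSV)
m=(hsv[...,0]>18)&(hsv[...,0]<38)&(hsv[...,1]>35)&(hsv[...,2]>110)
for c in blobs(m,300):
    r=cv2.minAreaRect(c)
    if abs(r[0][0]-431)<5:
        b=cv2.boxPoints(r);t=cast(C,b,.02)[:,:2];print("tray",t.mean(0))
        for i in range(4): e=t[i]-t[i-1];print(np.linalg.norm(e).round(4),np.degrees(np.arctan2(e[1],e[0])))
E
```

```text
time: 18.4
ee_pos: [0.4796, 0.0678, 0.0273]
tcp_rot: [0.163, 0.987, 0.001, -0.003]
wrist_force: [-19.1, 9.3, 6.0]
grip_width: 0.041
grasp_force: 62.9
[0.47956451 0.06781581 0.02727512] [ 1.93705604  3.86044121 -0.14746956]
tray [ 0.49754947 -0.28359507]
0.1916 11.305592642082209
0.1241 -76.36864734952256
0.1932 -169.56217326301947
0.1211 102.90232500901728
```

View pics/s7c.png

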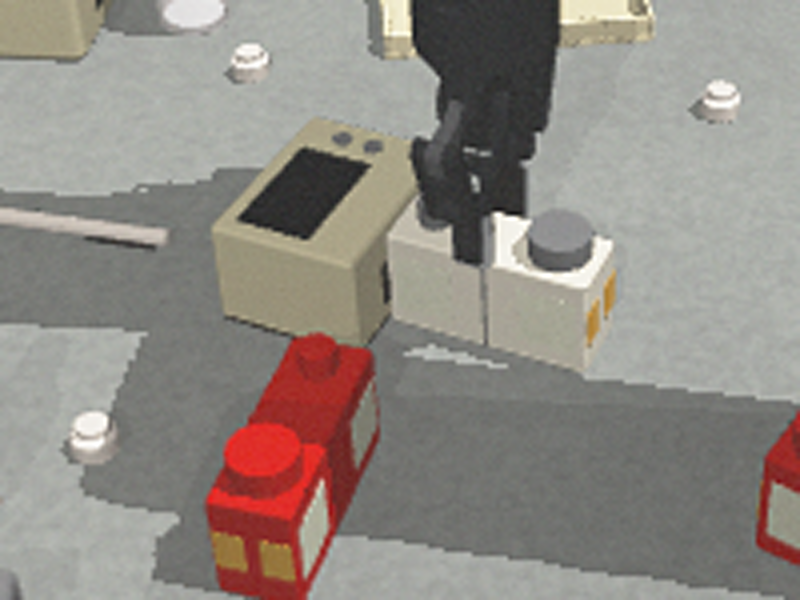

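The side view shows the small end flush on the reader at crop (390,260), with the force at 21 N and the arm stalled. I hold it briefly, retreat and lift.

```bash
python3 -m inch '[{"rotation":[0,0,0],"xyz":[0,0,0],"hand":-1},{"rotation":[0,0,0],"xyz":[0,0,0],"hand":-1},{"rotation":[0,0,0],"xyz":[0,0,0],"hand":-1},{"rotation":[0,0,0],"xyz":[0.02,0,0],"hand":-1},{"rotation":[0,0,0],"xyz":[0.06,0,0],"hand":-1},{"rotation":[0,0,0],"xyz":[0.1,0,-0.01],"hand":-1},{"rotation":[0,0,0],"xyz":[0.12,0,-0.07],"hand":-1},{"rotation":[0,0,0],"xyz":[0.12,0,-0.15],"hand":-1},{"rotation":[0,0,0],"xyz":[0.12,0,-0.232],"hand":-1},{"rotation":[0,0,0],"xyz":[0.12,0,-0.232],"hand":-1}]'
python3 - <<'E'
from h import *
s=arm.read_state();R=Ro.from_quat(s["tcp_rot"]).as_matrix()
y=np.degrees(np.arctan2(R[1,0],R[0,0]));print(y,"rot",-(191.5-y%360)/180,"xyz",R.T@(np.array([.502,-.283,s["ee_pos"][2]])-s["ee_pos"])/.5)
E
```

```text
time: 19.75
ee_pos: [0.4281, 0.0861, 0.1468]
tcp_rot: [0.164, 0.986, 0.0, 0.003]
wrist_force: [0.2, -0.4, -3.3]
grip_width: 0.0406
grasp_force: 61.6
161.1493755066198 rot -0.16861458051877887 xyz [-0.37830168 -0.65091743  0.00097964]
```

```bash
python3 -m inch '[{"rotation":[0,0,-0.02],"xyz":[-0.03,-0.05,0],"hand":-1},{"rotation":[0,0,-0.05],"xyz":[-0.08,-0.14,0],"hand":-1},{"rotation":[0,0,-0.08],"xyz":[-0.13,-0.23,0],"hand":-1},{"rotation":[0,0,-0.1],"xyz":[-0.19,-0.32,0],"hand":-1},{"rotation":[0,0,-0.13],"xyz":[-0.24,-0.42,0],"hand":-1},{"rotation":[0,0,-0.15],"xyz":[-0.3,-0.52,0],"hand":-1},{"rotation":[0,0,-0.168],"xyz":[-0.35,-0.6,0],"hand":-1},{"rotation":[0,0,-0.168],"xyz":[-0.378,-0.651,0],"hand":-1},{"rotation":[0,0,-0.168],"xyz":[-0.378,-0.651,0],"hand":-1},{"rotation":[0,0,-0.168],"xyz":[-0.378,-0.651,0],"hand":-1}]'
python3 - <<'E'
from h import *
s=arm.read_state();R=Ro.from_quat(s["tcp_rot"]).as_matrix();print(s["ee_pos"],np.degrees(np.arctan2(R[1,0],R[0,0])),R[2]);np.save("s8.npy",s,allow_pickle=True)
im=arm.snapshot("wrist");cv2.imwrite("pics/w8.png",im)
E
```

```text
time: 21.0
ee_pos: [0.4997, -0.2823, 0.1435]
tcp_rot: [-0.099, 0.995, 0.0, -0.0]
wrist_force: [-1.2, -0.5, -1.8]
grip_width: 0.0408
grasp_force: 61.7
[ 0.49974839 -0.28226493  0.14350114] -168.61436279142396 [ 6.10420835e-04  8.99839805e-04 -9.99999409e-01]
```

View pics/w8.png

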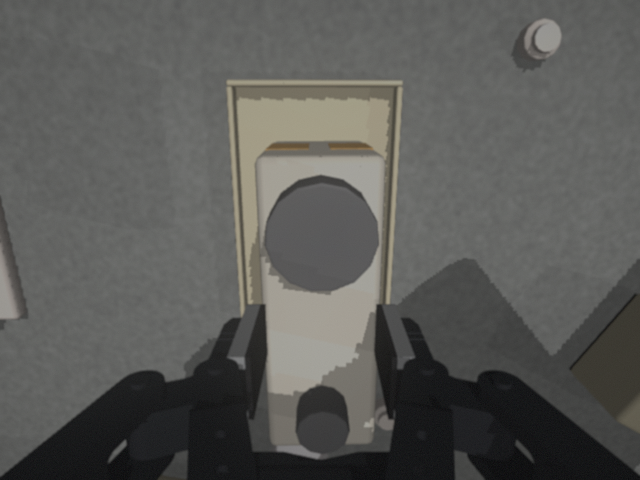

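The cassette is over the tray and parallel to it. The tray's near rim is at row 81, with corners at columns 227 and 402.

Run:
```python
from h import *
s=np.load("s8.npy",allow_pickle=True).item();C=cam("wrist",s);o=np.array(s["ee_pos"]);R=Ro.from_quat(s["tcp_rot"]).as_matrix()
print(((cast(C,[(227,81),(402,81)],.02)-o)@R).round(4))
```

```text
[[ 0.095  -0.0618  0.1235]
 [ 0.0951  0.0559  0.1236]]
```

```bash
python3 -m inch '[{"rotation":[0,0,0],"xyz":[-0.008,-0.004,0.06],"hand":-1},{"rotation":[0,0,0],"xyz":[-0.008,-0.004,0.14],"hand":-1},{"rotation":[0,0,0],"xyz":[-0.008,-0.004,0.19],"hand":-1},{"rotation":[0,0,0],"xyz":[-0.008,-0.004,0.215],"hand":-1},{"rotation":[0,0,0],"xyz":[-0.008,-0.004,0.223],"hand":-1},{"rotation":[0,0,0],"xyz":[-0.008,-0.004,0.227],"hand":-1},{"rotation":[0,0,0],"xyz":[-0.008,-0.004,0.229],"hand":-1},{"rotation":[0,0,0],"xyz":[-0.008,-0.004,0.229],"hand":-1},{"rotation":[0,0,0],"xyz":[-0.008,-0.004,0.229],"hand":-1}]'
```

```text
time: 22.18
ee_pos: [0.5046, -0.2844, 0.0298]
tcp_rot: [-0.099, 0.995, -0.0, 0.0]
wrist_force: [0.1, -0.7, -2.3]
grip_width: 0.0408
grasp_force: 61.7
```

Not yet touching the floor (the force is still the cassette's weight), so I lower in small steps.

```bash
python3 -m inch '[{"rotation":[0,0,0],"xyz":[0,0,0.001],"hand":-1},{"rotation":[0,0,0],"xyz":[0,0,0.002],"hand":-1},{"rotation":[0,0,0],"xyz":[0,0,0.002],"hand":-1},{"rotation":[0,0,0],"xyz":[0,0,0.002],"hand":-1}]' ; python3 -m inch '[{"rotation":[0,0,0],"xyz":[0,0,0.001],"hand":-1},{"rotation":[0,0,0],"xyz":[0,0,0.002],"hand":-1},{"rotation":[0,0,0],"xyz":[0,0,0.002],"hand":-1}]'
```

```text
time: 22.68
ee_pos: [0.5047, -0.2846, 0.0293]
tcp_rot: [-0.099, 0.995, -0.0, 0.0]
wrist_force: [-2.3, -1.0, 7.6]
grip_width: 0.0409
grasp_force: 63.8
time: 23.05
ee_pos: [0.5048, -0.2849, 0.029]
tcp_rot: [-0.099, 0.995, -0.001, 0.001]
wrist_force: [-5.5, 0.2, 18.2]
grip_width: 0.0408
grasp_force: 65.9
```

Contact with the floor. I release and go straight up.

```bash
python3 -m inch '[{"rotation":[0,0,0],"xyz":[0,0,-0.003],"hand":-1},{"rotation":[0,0,0],"xyz":[0,0,-0.003],"hand":0.5},{"rotation":[0,0,0],"xyz":[0,0,-0.003],"hand":0.5},{"rotation":[0,0,0],"xyz":[0,0,-0.003],"hand":0.5},{"rotation":[0,0,0],"xyz":[0,0,-0.003],"hand":0.5},{"rotation":[0,0,0],"xyz":[0,0,-0.003],"hand":0.5}]' && python3 -m inch '[{"rotation":[0,0,0],"xyz":[0,0,-0.04],"hand":0.5},{"rotation":[0,0,0],"xyz":[0,0,-0.12],"hand":0.5},{"rotation":[0,0,0],"xyz":[0,0,-0.22],"hand":0.5},{"rotation":[0,0,0],"xyz":[0,0,-0.3],"hand":0.5},{"rotation":[0,0,0],"xyz":[0,0,-0.3],"hand":0.5}]'
python3 - <<'E'
from h import *
im=arm.snapshot("wrist");im2=arm.snapshot("top")
cv2.imwrite("pics/end.png",np.hstack([cv2.resize(im,(400,300)),cv2.resize(im2,(400,300))]))
E
```

```text
time: 23.8
ee_pos: [0.5045, -0.2842, 0.029]
tcp_rot: [-0.099, 0.995, 0.0, -0.0]
wrist_force: [-0.3, 0.1, 0.4]
grip_width: 0.0639
grasp_force: 0.0
time: 24.42
ee_pos: [0.5057, -0.2851, 0.1819]
tcp_rot: [-0.099, 0.995, -0.002, 0.002]
wrist_force: [0.3, -0.2, -0.9]
grip_width: 0.0638
grasp_force: 0.0
```

View pics/end.png

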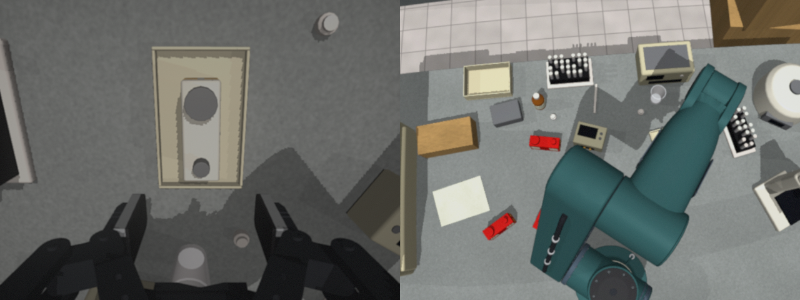

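The cassette stands upright inside the cream tray at (200,130) in the left image, free of the gripper, and the bystanders in view look undisturbed.

```bash
python3 -c "
from station import arm
print(arm.finish_job())"
```

```text
the job is handed in; nothing more can be done
None
```

The job is handed in at about 24.5 s on the robot's clock: the large-cap end, then the small-cap end, was pressed flush on the reader and held, and the cassette now stands upright and released in the shallow cream tray.

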